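# Lay out the gears of a stripped mixer in order of size

### The job

The hand mixer has been taken apart: lay its four loose white gears out on the row of black pads in order of size, one centred on each pad, flat with the hub up, the largest on the pad next to the motor and the smallest on the pad next to the cup. Leave the motor and the cup standing where they are.

Things in the scene. Friction and masses are not known exactly. Their poses are not given: they have to be found in the camera images.
- gear_26: Loose white nylon gear wheel, 26 mm across the teeth, lying flat with its hub up: a toothed disc 12 mm thick with a plain round hub 15 mm in diameter standing on its middle, hub top 28 mm above the gear's underside. The gear can be picked up by the hub from above. Origin: centre of the underside; z up through the hub. All four are alike but for diameter (26, 38, 50, 62 mm).
- gear_38: Loose white nylon gear wheel, 38 mm across the teeth, lying flat with its hub up: a toothed disc 12 mm thick with a plain round hub 15 mm in diameter standing on its middle, hub top 28 mm above the gear's underside. The gear can be picked up by the hub from above. Origin: centre of the underside; z up through the hub. All four are alike but for diameter (26, 38, 50, 62 mm).
- gear_50: Loose white nylon gear wheel, 50 mm across the teeth, lying flat with its hub up: a toothed disc 12 mm thick with a plain round hub 15 mm in diameter standing on its middle, hub top 28 mm above the gear's underside. The gear can be picked up by the hub from above. Origin: centre of the underside; z up through the hub. All four are alike but for diameter (26, 38, 50, 62 mm).
- gear_62: Loose white nylon gear wheel, 62 mm across the teeth, lying flat with its hub up: a toothed disc 12 mm thick with a plain round hub 15 mm in diameter standing on its middle, hub top 28 mm above the gear's underside. The gear can be picked up by the hub from above. Origin: centre of the underside; z up through the hub. All four are alike but for diameter (26, 38, 50, 62 mm).
- pad_a: Round black rubber pad, 68 mm in diameter, 3 mm thick, one end of a straight row of four alike (75 mm apart in the order pad_a, pad_b, pad_c, pad_d) fixed on a pale wooden strip 100 mm wide, 500 mm long and 10 mm thick; the pad's top is 13 mm above the table. Origin: centre of the pad's underside (10 mm above the table); y runs along the row from pad_a to pad_d, z up.
- pad_b: Round black rubber pad, 68 mm in diameter, 3 mm thick, second of a straight row of four alike (75 mm apart in the order pad_a, pad_b, pad_c, pad_d) fixed on a pale wooden strip 100 mm wide, 500 mm long and 10 mm thick; the pad's top is 13 mm above the table. Origin: centre of the pad's underside (10 mm above the table); y runs along the row from pad_a to pad_d, z up.
- pad_c: Round black rubber pad, 68 mm in diameter, 3 mm thick, third of a straight row of four alike (75 mm apart in the order pad_a, pad_b, pad_c, pad_d) fixed on a pale wooden strip 100 mm wide, 500 mm long and 10 mm thick; the pad's top is 13 mm above the table. Origin: centre of the pad's underside (10 mm above the table); y runs along the row from pad_a to pad_d, z up.
- pad_d: Round black rubber pad, 68 mm in diameter, 3 mm thick, the other end of a straight row of four alike (75 mm apart in the order pad_a, pad_b, pad_c, pad_d) fixed on a pale wooden strip 100 mm wide, 500 mm long and 10 mm thick; the pad's top is 13 mm above the table. Origin: centre of the pad's underside (10 mm above the table); y runs along the row from pad_a to pad_d, z up.
- motor: Small electric motor standing upright on the wooden strip beyond one end of the row, in line with it, 90 mm from the end pad's centre (next to pad_a or to pad_d: it varies): steel can 50 mm in diameter, 50 mm high, with a thin brass shaft up to 70 mm above its underside. Loose, 0.45 kg. Origin: centre of the underside; z up.
- cup: Orange plastic cup, mouth up, 58 mm in diameter at the rim, 60 mm high, standing on the wooden strip beyond the other end of the row, 90 mm from that end pad's centre. Loose, 0.12 kg. Origin: centre of the underside; z up.
Things that resemble listed ones, but are neither listed nor needed, are in the scene too. What is shaped like the motor but pink is not meant.

How it is judged (in metres and radians):
At the end, for the whole second after the job is handed in: The four gears lie on the four pads in order of size, the largest on the pad next to the motor and the smallest next to the cup: each gear's centre within 12 mm of its pad's centre, flat on the pad with the hub up, released and at rest; motor and cup upright and within 20 mm of where they started (((horizontal distance between motor and pad_a below 0.15 m and horizontal distance between gear_62 and pad_a below 0.012 m and horizontal distance between gear_50 and pad_b below 0.012 m and horizontal distance between gear_38 and pad_c below 0.012 m and horizontal distance between gear_26 and pad_d below 0.012 m) or (horizontal distance between motor and pad_d below 0.15 m and horizontal distance between gear_26 and pad_a below 0.012 m and horizontal distance between gear_38 and pad_b below 0.012 m and horizontal distance between gear_50 and pad_c below 0.012 m and horizontal distance between gear_62 and pad_d below 0.012 m)) and angle between each of gear_26, gear_38, gear_50, gear_62's own z axis and vertical below 0.12 rad and height (world z) of gear_26 between 0.01 and 0.017 m and linear speed of each of gear_26, gear_38, gear_50, gear_62 below 0.02 m/s and angular speed of each of gear_26, gear_38, gear_50, gear_62 below 0.2 rad/s and contact force between each of gear_26, gear_38, gear_50, gear_62 and the fingers below 0.05 N and height (world z) of gear_38 between 0.01 and 0.017 m and height (world z) of gear_50 between 0.01 and 0.017 m and height (world z) of gear_62 between 0.01 and 0.017 m and distance of each of motor, cup from where it was at the start of the episode below 0.02 m and angle between each of motor, cup's own z axis and vertical below 0.2 rad); the robot touches nothing.
It fails at once if the motor or the cup is knocked over or shifted by more than 20 mm (distance of any of motor, cup from where it was at the start of the episode above 0.02 m or angle between any of motor, cup's own z axis and vertical above 0.2 rad).
It also fails if it takes over 90 s, if anything falls off the work surface, if the arm or the gripper's body presses on something with over 40 N, if the wrist force passes 120 N, or if a joint passes its speed limit or range.

### The arm

A 6-joint arm with a two-finger parallel gripper is mounted at the origin on the work surface. World frame = base frame: x ahead of the robot, y to its left, z up, the work surface at z = 0. Lengths are in mm, angles in rad, forces in N, time in s.
With the tool pointing down it reaches from about 300 to 775 mm from the base axis. Payload 14.6 kg.
Tool frame: the origin (TCP) lies between the finger pads; the fingertips stand manip.tip_reach ahead of it and the grasp point (between the pads) lies 5 mm behind it (manip.tip_reach is the distance from the TCP to the fingertips, in mm); z points along the fingers, y is the line along which they close (so a half turn about z gives the same grasp; the last joint's range is limited). The gripper opens to 94 mm and grips with 3 to 60 N. Pads are 16 mm wide; open, the fingers measure 119 mm over their backs; the gripper's body (75 mm by 177 mm) begins 78 mm behind the grasp point.
Start: joints at [1.114, 0.3, 1.521, -0, 1.321, -0.067], TCP at [208.998, 508.733, 219.446] pointing down, gripper open.
Joint ranges: [-3.03, 3.03], [-0.79, 2.21], [0.23, 2.52], [-1.04, 4.18], [0, 3.07], [-2.55, 2.55]. Speed limits (rad/s): [2.22, 2.22, 2.57, 3.14, 3.14, 3.14].

### API

Orientations are given as [roll, pitch, yaw] about the fixed x, y, z axes, in that order (R = Rz(yaw) Ry(pitch) Rx(roll)).
In Python, from cell import manip gives the robot as it stands. The module is installed in compiled form; this text tells all that it offers.
- The arm moves only by the shell command python3 -m creep 'ROWS' [FORCE]. ROWS is JSON, a list of rows, each a list of 3 entries, a list of its own where there are three numbers: the opening, from -1 (shut) to 1 (fully open), then the shift along the tool's x, y, z in cm, then the turn about the tool's z in units of 5 degrees (1.0 is 5 degrees). In form: [[grip, [tx, ty, tz], roll], ...]. A call has 1 to 12 rows; each row is the pose to reach, as a shift and turn from the pose commanded when the call began, along the tool's axes at that moment; what a row does not reach only later rows make up. A row lasts 1/10 s, in which the tool goes at most 50 mm and 8.59 degrees, less where a joint would pass 70% of its speed; a pose out of reach is approached as far as the arm can. A call with a gripper value outside its range is refused whole. The fingers move at their own pace and stop on an object; FORCE is the grip in N (left out, the last holds). Time passes only in rows, so rows that repeat a pose let the fingers close. It gives the time, the measured TCP pose, the force, the opening and the grip force at its end, in the units of the state.
- manip.read_state(): the state, without advancing time (a new reading comes with each control period).
- manip.camera(name): name is "scene" or "side" or "wrist"; returns the picture (384x512x3 uint8, red, green, blue); there is no depth.
- manip.camera_params(name): a dict with "fovy" (degrees; the focal length in pixels is half the picture's height over the tangent of half this angle, whatever the lens; pixels are square), "cx", "cy" (the principal point, pixels), "k1" (the pictures are not rectified: a ray, as slopes to the right and down, at radius r is drawn at 1 + k1 r^2 times it, then the intrinsics apply), "origin" and "attitude" of the camera in the world. Camera axes: x right, y down, z forward; pixel columns grow to the right and rows downward; lengths in mm; the calibration is good to about 2 mm. A picture is of the moment at which its call begins: read the wrist's pose just before it. camera_params takes no time and is no camera call; for the wrist camera it gives the pose at the moment of the call.
- manip.sign_off(): hands the job in; it is judged then, once.
The state is a dict: "clock": time; "joints": joint angles; "qd": joint speeds; "effort": joint torques, N m; "eef_pos": TCP position; "eef_rot": TCP orientation; "wrist_force": force on the tool from outside, world axes, zero at the start; "moment": the same for the moment, N m; "finger_gap": finger opening in mm; "finger_force": force on a finger pad.
Only numpy, scipy, OpenCV 4.12 (cv2) and the standard library are available. Lean on these libraries where they do the work, as an engineer would, in place of code of your own. Each camera call takes 0.05 s, during which the arm holds its last target. There are 200 camera calls.

## Working session

There is one attempt and no reset: what is moved stays moved. The work goes in short steps, Python scripts to look and compute and a shell command to move; the robot and the scene stay as the last step left them, time stands still between calls to the robot, and variables do not carry over. Pictures are saved under pics/ and viewed, at most 14 in all, crops included, and the job is handed in when it is done.

```bash
mkdir -p pics; python3 - <<'E'
from cell import manip
import cv2,numpy as np
for n in("scene","side","wrist"):
    p=manip.camera_params(n);print(n,p)
    cv2.imwrite(f"pics/{n}0.png",manip.camera(n)[:,:,::-1])
print(manip.read_state(),manip.tip_reach)
E
```

```text
scene {'fovy': 50.774046377172525, 'cx': 255.58955919053048, 'cy': 195.91082608710448, 'k1': -0.13990591938977312, 'origin': array([1259.98539884, -551.28775985,  582.85066803]), 'attitude': array([-2.14264218, -0.02272199,  0.93176149])}
side {'fovy': 45.86313097745796, 'cx': 252.48913682775637, 'cy': 192.34179891174168, 'k1': -0.04865316304287467, 'origin': array([ 209.61895434, -583.55044178,  703.04069829]), 'attitude': array([-2.36159214,  0.01205858, -0.57940337])}
wrist {'fovy': 61.60054377096424, 'cx': 255.0587125879688, 'cy': 193.21744188217775, 'k1': -0.03442186432360228, 'origin': array([135.33264974, 538.37455873, 384.57569693]), 'attitude': array([2.86319352e+00, 2.83973053e-04, 1.18170828e+00])}
{'clock': 0.15, 'joints': array([ 1.11438843e+00,  3.00332309e-01,  1.52142845e+00,  1.59771027e-05,
        1.32065291e+00, -6.65888568e-02]), 'qd': array([-0.00139478, -0.00128842, -0.0020145 ,  0.0020948 ,  0.00145116,
       -0.0012287 ]), 'effort': array([ 3.62627625e-04, -5.31959581e+01, -3.52822137e+01,  7.08054076e-02,
        2.35871488e-02, -3.90048501e-05]), 'eef_pos': array([208.92882913, 508.58554379, 219.02701725]), 'eef_rot': array([-3.14077449e+00, -7.00721340e-05,  2.75176963e+00]), 'wrist_force': array([-0.34641124, -0.82726049, -0.22219857]), 'moment': array([ 0.00028616, -0.00202262,  0.01106897]), 'finger_force': 0.0, 'finger_gap': 94.3832432962689} 14.0
```

View pics/scene0.png

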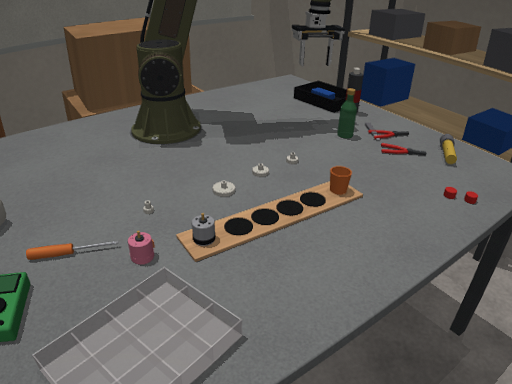

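View pics/side0.png

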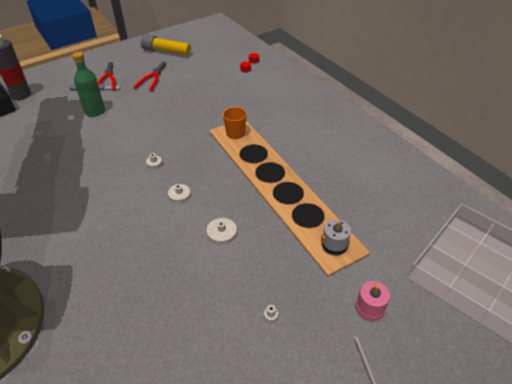

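View pics/wrist0.png

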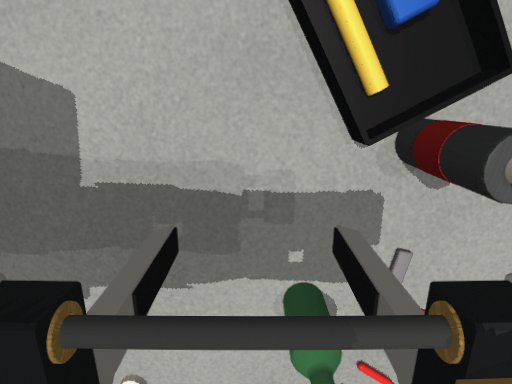

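The scene and side pictures show four white gears. In the side view they are at about (222,230), (179,192), (153,160) and (271,312). The four black pads form a row, with the steel motor at (337,238) and the orange cup at (235,123). The pink motor is a decoy.

```bash
cat > h.py <<'E'
import numpy as np,cv2
from scipy.spatial.transform import Rotation as Ro
from scipy.optimize import least_squares
def cam(p):
    R=Ro.from_euler('xyz',p['attitude']).as_matrix();f=192/np.tan(np.radians(p['fovy']/2))
    return R,np.array(p['origin']),f,p
def proj(c,P):
    R,o,f,p=c;q=(np.atleast_2d(P)-o)@R;s=q[:,:2]/q[:,2:];r2=(s**2).sum(1,keepdims=True)
    return s*(1+p['k1']*r2)*f+[p['cx'],p['cy']]
def ray(c,uv,z):
    R,o,f,p=c;d=(np.array(uv,float)-[p['cx'],p['cy']])/f;s=d.copy()
    for _ in range(20): s=d/(1+p['k1']*(s@s))
    v=R@[s[0],s[1],1];return o+v*(z-o[2])/v[2]
t=np.linspace(0,2*np.pi,48,endpoint=False)
def ring(x,y,z,r): return np.c_[x+r*np.cos(t),y+r*np.sin(t),0*t+z]
def sil(c,rings):
    m=np.zeros((384*4,512*4),np.uint8)
    for g in rings:
        h=cv2.convexHull(((proj(c,g)+.5)*4).astype(np.int32));cv2.fillConvexPoly(m,h,1)
    M=cv2.moments(m,True);return np.array([M['m10']/M['m00'],M['m01']/M['m00']])/4-.5,M['m00']/16
def gear(x,y,d,z0=0):
    return [np.r_[ring(x,y,z0,d/2),ring(x,y,z0+12,d/2)],np.r_[ring(x,y,z0+12,7.5),ring(x,y,z0+28,7.5)]]
def pad(x,y): return [np.r_[ring(x,y,10,34),ring(x,y,13,34)]]
def fit(c,uv,model,z):
    x=ray(c,uv,z)[:2]
    for _ in range(4):
        u,A=sil(c,model(*x)); x=x+(ray(c,uv,z)-ray(c,u,z))[:2]
    return x,A
def blobs(m,lo):
    n,_,s,ce=cv2.connectedComponentsWithStats(m.astype(np.uint8));
    return [(ce[i],s[i,4]) for i in range(1,n) if s[i,4]>lo]
E
python3 - <<'E'
from h import *
from cell import manip
G={'scene':[(223,188),(261,170),(292,158),(148,207)],'side':[(222,230),(179,192),(153,160),(271,312)]}
P={'scene':[(238,226),(265,217),(290,208),(313,199)],'side':[(308,216),(288,193),(270,173),(254,154)]}
for n in G:
    c=cam(manip.camera_params(n));im=cv2.imread(f'pics/{n}0.png').astype(int)
    hsv=cv2.cvtColor(im.astype(np.uint8),cv2.COLOR_BGR2HSV)
    gm=np.zeros((384,512),np.uint8)
    for g,d in zip(G[n],(62,50,38,26)):
        u,v=g;w=20;sub=im[v-w:v+w,u-w:u+w].max(2)
        bg=np.median(sub); m=np.zeros((384,512));m[v-w:v+w,u-w:u+w]=sub>bg+35
        m=cv2.morphologyEx(m.astype(np.uint8),cv2.MORPH_CLOSE,np.ones((5,5)))
        ce,a=max(blobs(m,10),key=lambda b:b[1])
        r=[(dd,round(fit(c,ce,lambda x,y:gear(x,y,dd),8)[1])) for dd in(26,38,50,62)]
        print(n,'gear',d,fit(c,ce,lambda x,y:gear(x,y,d),8)[0].round(1),'area',a,r,ce.round(1))
    for g in P[n]:
        u,v=g;w=17;m=np.zeros((384,512));m[v-w:v+w,u-w:u+w]=im[v-w:v+w,u-w:u+w].max(2)<50
        n_,l=cv2.connectedComponents(m.astype(np.uint8));k=l==l[v,u]
        ce=np.argwhere(k).mean(0)[::-1];x,A=fit(c,ce,pad,13)
        print(n,'pad',x.round(1),k.sum(),round(A))
E
```

```text
scene gear 62 [462.4 -51. ] area 179 [(26, 102), (38, 155), (50, 224), (62, 309)] [223.4 186.9]
scene gear 50 [442.4  90.7] area 76 [(26, 88), (38, 132), (50, 188), (62, 256)] [260.4 169.3]
scene gear 38 [443.  213.4] area 32 [(26, 78), (38, 117), (50, 165), (62, 224)] [292.2 158.1]
scene gear 26 [ 416.7 -254.1] area 12 [(26, 115), (38, 175), (50, 255), (62, 354)] [147.1 201.2]
scene pad [ 636.8 -122. ] 377 439
scene pad [641.6 -47.4] 340 397
scene pad [646.6  26.9] 303 360
scene pad [651.  101.3] 269 323
side gear 62 [471.8 -53.2] area 546 [(26, 182), (38, 301), (50, 479), (62, 706)] [221.1 229. ]
side gear 50 [448.5  89.6] area 280 [(26, 158), (38, 257), (50, 395), (62, 572)] [178.6 191.5]
side gear 38 [445.3 215.8] area 114 [(26, 138), (38, 221), (50, 330), (62, 476)] [153.  159.7]
side gear 26 [ 446.8 -262.9] area 159 [(26, 238), (38, 431), (50, 709), (62, 1055)] [270.7 312.3]
side pad [ 635.2 -123.7] 547 694
side pad [640.1 -49. ] 467 605
side pad [644.7  25.5] 410 531
side pad [649.5 100.3] 352 466
```

```bash
python3 - <<'E'
from h import *
from cell import manip
G={'scene':[(223,188),(261,170),(292,158),(148,207)],'side':[(222,230),(179,192),(153,160),(271,312)]}
out=[]
for n in G:
    c=cam(manip.camera_params(n));im=cv2.imread(f'pics/{n}0.png').astype(int)
    for g,d in zip(G[n],(62,50,38,26)):
        u,v=g;w=22;sub=im[v-w:v+w,u-w:u+w].astype(float)
        bg=np.median(sub.reshape(-1,3),0); k=(sub-bg).mean(2)>(14)
        m=np.zeros((384,512),np.uint8);m[v-w:v+w,u-w:u+w]=k
        m=cv2.morphologyEx(m,cv2.MORPH_CLOSE,np.ones((5,5)))
        ce,a=max(blobs(m,10),key=lambda b:b[1])
        x,A=fit(c,ce,lambda x,y:gear(x,y,d),8)
        print(n,'gear',d,x.round(1),'area',a,round(A),ce.round(1))
        out.append(cv2.resize(im[v-w:v+w,u-w:u+w].astype(np.uint8),(190,190),interpolation=0))
cv2.imwrite('pics/crops.png',np.vstack([np.hstack(out[:4]),np.hstack(out[4:])]))
E
```

```text
scene gear 62 [460.5 -50.3] area 224 308 [223.2 186.5]
scene gear 50 [437.3  93.1] area 127 186 [260.  168.4]
scene gear 38 [434.8 219.8] area 71 116 [292.  156.6]
scene gear 26 [ 428.1 -262.1] area 43 117 [146.  204.3]
side gear 62 [472.1 -52.6] area 579 706 [221.1 228.7]
side gear 50 [448.6  90.1] area 297 392 [178.6 191.3]
side gear 38 [445.9 216.7] area 155 220 [153.1 159.4]
side gear 26 [ 447.  -262.4] area 179 237 [270.6 312.1]
```

View pics/crops.png

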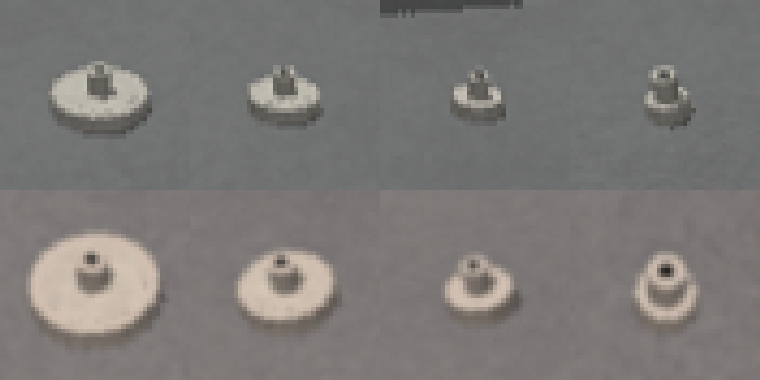

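The crops confirm the sizes: 62, 50, 38 and 26 from left to right. The hub bores show clearly, so I'll back-project those at z=28.

```bash
python3 - <<'E'
from h import *
from cell import manip
G={'scene':[(223,188),(261,170),(292,158),(148,207)],'side':[(222,230),(179,192),(153,160),(271,312)]}
H={'scene':[(97,70),(95,72),(99,76),(92,74)],'side':[(91,68),(91,67),(93,76),(96,80)]}
for n in G:
    c=cam(manip.camera_params(n))
    print(n,[ray(c,np.array(g)-22+np.array(h)/4.318-.5,28)[:2].round(1) for g,h in zip(G[n],H[n])])
s=manip.read_state();R=Ro.from_euler('xyz',s['eef_rot']).as_matrix();print(R.round(3))
E
```

```text
scene [array([469.4, -56.9]), array([447.3,  86. ]), array([445.2, 210.2]), array([ 443.2, -264.6])]
side [array([469.7, -56.7]), array([447.7,  87.4]), array([443. , 208.7]), array([ 444.6, -265.3])]
[[-0.925  0.38  -0.   ]
 [ 0.38   0.925 -0.001]
 [ 0.    -0.001 -1.   ]]
```

```bash
cat >> h.py <<'E'
def go(x,y,z,yaw=1.507):
    from cell import manip
    s=manip.read_state();R=Ro.from_euler('xyz',s['eef_rot']).as_matrix()
    d=R.T@(np.array([x,y,z])-s['eef_pos']);dy=(s['eef_rot'][2]-yaw+np.pi)%(2*np.pi)-np.pi
    print('shift cm',(d/10).round(2),'roll u',round(np.degrees(dy)/5,2),'t',round(s['clock'],2),'pos',s['eef_pos'].round(1),'gap',round(s['finger_gap'],1))
E
python3 - <<'E'
from h import *
from cell import manip
c=cam(manip.camera_params('scene'));b=ray(c,(346,135),0);print(b)
for z in(150,200,250,300):print(z,proj(c,[b[0],b[1],z]))
c=cam(manip.camera_params('side'));print(ray(c,(92,112),0))
go(444,209.5,150)
E
```

```text
[401.73922745 504.88757215   0.        ]
150 [[351.78262861  94.56842785]]
200 [[353.77157245  80.21530494]]
250 [[355.78452484  65.42085242]]
300 [[357.81579708  50.18855402]]
[391.58061382 497.5782372    0.        ]
shift cm [-33.11 -18.73   6.92] roll u 14.26 t 0.15 pos [208.9 508.6 219. ] gap 94.4
```

```bash
python3 -m creep '[[0.2,[-4,-2.5,0],1.5],[0.2,[-8,-4.5,0],3],[0.2,[-12,-6.8,0],4.5],[0.2,[-16,-9,0],6],[0.2,[-20,-11,0],7.5],[0.2,[-24,-13.5,0],9],[0.2,[-27,-15.5,1],10.5],[0.2,[-30,-17,3],12],[0.2,[-33.1,-18.7,5],13.5],[0.2,[-33.1,-18.7,6.9],14.26],[0.2,[-33.1,-18.7,6.9],14.26],[0.2,[-33.1,-18.7,6.9],14.26]]' 20
python3 - <<'E'
from h import *
go(444,209.5,29)
from cell import manip
cv2.imwrite('pics/w1.png',manip.camera('wrist')[:,:,::-1])
E
```

```text
clock: 1.35
eef_pos: [444.0, 210.2, 150.8]
eef_rot: [-3.141, 0.0, 1.51]
wrist_force: [-0.2, -0.4, 1.0]
finger_gap: 56.4
finger_force: 0.0
shift cm [-7.000e-02  1.000e-02  1.218e+01] roll u 0.03 t 1.35 pos [444.  210.2 150.8] gap 56.4
```

View pics/w1.png

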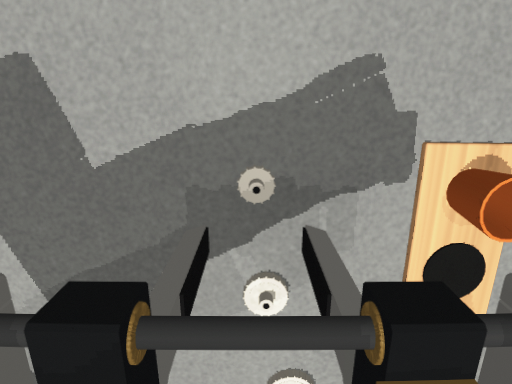

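The wrist view shows hubs at (256,187) and (265,303). I'll back-project both to see which gears they are, and do the same for pad d at (454,270).

```bash
python3 - <<'E'
from h import *
from cell import manip
c=cam(manip.camera_params('wrist'))
print(c[1],ray(c,(256,188),28),ray(c,(266,304),28),ray(c,(454,270),13))
print(proj(c,[[444,209.5,28],[444,210,29]]))
E
```

```text
[449.49205176 289.77411209 317.00793624] [445.93376686 212.53280048  28.        ] [448.94028029  87.37570276  28.        ] [652.15274021 105.09557571  13.        ]
[[254.11989285 191.26065777]
 [254.08492108 191.03154824]]
```

```bash
python3 -m creep '[[0.2,[0,0.1,4],0],[0.2,[0,0.1,8],0],[0.2,[0,0.1,11],0],[0.2,[0,0.1,12.2],0],[0.2,[0,0.1,12.2],0],[-1,[0,0.1,12.2],0],[-1,[0,0.1,12.2],0],[-1,[0,0.1,12.2],0],[-1,[0,0.1,12.2],0],[-1,[0,0.1,12.2],0],[-1,[0,0.1,12.2],0]]' 20
python3 - <<'E'
from h import *
go(445.6,26.8,100)
E
```

```text
clock: 2.5
eef_pos: [445.2, 209.9, 28.7]
eef_rot: [3.141, -0.0, 1.507]
wrist_force: [-1.3, -0.7, 2.1]
finger_gap: 14.4
finger_force: 20.0
shift cm [-18.27   1.2   -7.14] roll u 0.0 t 2.5 pos [445.2 209.9  28.7] gap 14.4
```

```bash
python3 - <<'E'
from h import *
go(645.8,26.8,42.5)
E
python3 -m creep '[[-1,[0,0,-4],0],[-1,[-1,1,-8],0],[-1,[-4,5,-8],0],[-1,[-7,9,-8],0],[-1,[-10,13,-8],0],[-1,[-13,17,-8],0],[-1,[-16,20,-8],0],[-1,[-17,21,-8],0],[-1,[-17,21.2,-8],0],[-1,[-17,21.2,-8],0],[-1,[-17,21.2,-8],0]]' 20
python3 - <<'E'
from h import *
go(645.8,26.8,42.5)
E
```

```text
shift cm [-17.    21.18  -1.38] roll u 0.0 t 2.5 pos [445.2 209.9  28.7] gap 14.4
clock: 3.6
eef_pos: [645.2, 28.2, 108.6]
eef_rot: [-3.141, -0.0, 1.509]
wrist_force: [0.1, 1.1, 0.5]
finger_gap: 13.9
finger_force: 20.0
shift cm [-0.14  0.07  6.61] roll u 0.02 t 3.6 pos [645.2  28.2 108.6] gap 13.9
```

```bash
python3 -m creep '[[-1,[-0.1,0,3],0],[-1,[-0.1,0,5],0],[-1,[-0.1,0,6],0],[-1,[-0.1,0,6.6],0],[-1,[-0.1,0,6.6],0],[-1,[-0.1,0,6.6],0],[0,[-0.1,0,6.6],0],[0,[-0.1,0,6.6],0],[0,[-0.1,0,6.6],0],[0,[-0.1,0,4],0],[0,[-0.1,0,0],0],[0,[-0.1,0,0],0]]' 20
python3 - <<'E'
from h import *
go(448,87,100);go(448,87,29)
E
```

```text
clock: 4.8
eef_pos: [648.1, 25.8, 114.2]
eef_rot: [3.133, -0.0, 1.507]
wrist_force: [0.0, 0.3, 0.4]
finger_gap: 46.9
finger_force: 0.0
shift cm [  4.84 -20.37   1.25] roll u 0.0 t 4.8 pos [648.1  25.8 114.2] gap 46.9
shift cm [  4.84 -20.43   8.35] roll u 0.0 t 4.8 pos [648.1  25.8 114.2] gap 46.9
```

```bash
python3 -m creep '[[0,[1,-4,0],0],[0,[2,-8,0],0],[0,[3,-12,0],0],[0,[4,-16,0],0],[0,[4.8,-19,0],0],[0,[4.8,-20.1,1],0],[0,[4.8,-20.1,3],0],[0,[4.8,-20.1,3],0],[0,[4.8,-20.1,3],0],[0,[4.8,-20.1,3],0]]' 20
python3 - <<'E'
from h import *
from cell import manip
go(448,87,29)
c=cam(manip.camera_params('side'));im=manip.camera('side');cv2.imwrite('pics/s2.png',cv2.resize(im[100:290,100:370,::-1],None,fx=2.9,fy=2.9,interpolation=cv2.INTER_CUBIC))
E
```

```text
clock: 5.8
eef_pos: [448.8, 86.4, 79.1]
eef_rot: [3.141, -0.0, 1.507]
wrist_force: [-0.3, -0.5, 0.5]
finger_gap: 47.1
finger_force: 0.0
shift cm [ 0.05 -0.09  5.01] roll u 0.0 t 5.8 pos [448.8  86.4  79.1] gap 47.1
```

View pics/s2.png

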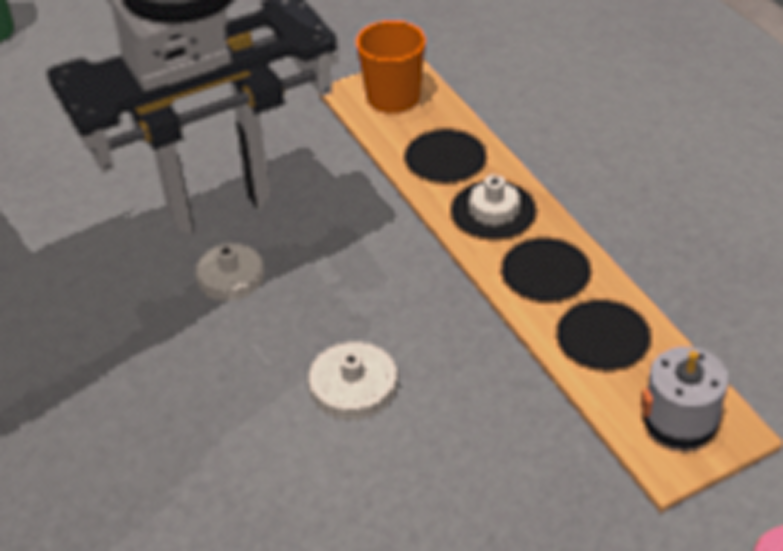

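Gear 38 sits hub up on the third pad (bore at about (494,181) in the crop) and looks well centred. Next I'll grasp gear 50.

```bash
python3 -m creep '[[0,[0.05,-0.05,3],0],[0,[0.05,-0.05,4.4],0],[0,[0.05,-0.05,5],0],[0,[0.05,-0.05,5],0],[-1,[0.05,-0.05,5],0],[-1,[0.05,-0.05,5],0],[-1,[0.05,-0.05,5],0],[-1,[0.05,-0.05,5],0],[-1,[0.05,-0.05,5],0],[-1,[0,0,1],0],[-1,[0,0,-3],0],[-1,[0,0,-3],0]]' 20
python3 - <<'E'
from h import *
from cell import manip
c=cam(manip.camera_params('side'));print(ray(c,(100+494/2.9-.3,100+182/2.9-.3),41))
go(641,-47.8,42.5)
E
```

```text
clock: 7.05
eef_pos: [450.4, 86.7, 112.8]
eef_rot: [3.134, -0.001, 1.507]
wrist_force: [-0.2, -0.3, -1.1]
finger_gap: 14.6
finger_force: 20.0
[644.04225804  24.60479324  41.        ]
shift cm [-12.23  19.82   7.16] roll u 0.0 t 7.05 pos [450.4  86.7 112.8] gap 14.6
```

```bash
python3 -m creep '[[-1,[-2,4,0],0],[-1,[-5,8,0],0],[-1,[-7,12,0],0],[-1,[-10,16,0],0],[-1,[-12,19,0],0],[-1,[-12.2,20,0],0],[-1,[-12.2,20,0],0],[-1,[-12.2,20,0],0],[-1,[-12.2,20,0],0]]' 20
python3 - <<'E'
from h import *
go(641,-47.8,42.5)
E
```

```text
clock: 7.95
eef_pos: [639.5, -47.3, 108.3]
eef_rot: [-3.141, -0.0, 1.508]
wrist_force: [-1.2, -0.0, -1.4]
finger_gap: 14.2
finger_force: 20.0
shift cm [-0.04  0.15  6.58] roll u 0.01 t 7.95 pos [639.5 -47.3 108.3] gap 14.2
```

```bash
python3 -m creep '[[-1,[0,0.1,3],0],[-1,[0,0.1,5],0],[-1,[0,0.1,6],0],[-1,[0,0.1,6.6],0],[-1,[0,0.1,6.6],0],[-1,[0,0.1,6.6],0],[0,[0,0.1,6.6],0],[0,[0,0.1,6.6],0],[0,[0,0.1,6.6],0],[0,[0,0.1,4],0],[0,[0,0.1,0],0],[0,[0,0.1,0],0]]' 20
python3 -m creep '[[0,[0,-4,0],0],[0,[0,-8,0],0],[0,[-0.5,-12,0],0],[0,[-1.5,-15,0],0],[0,[-2,-17.1,1],0],[0,[-2,-17.1,3],0],[0,[-2,-17.1,3],0],[0,[-2,-17.1,3],0],[0,[-2,-17.1,3],0]]' 20
python3 - <<'E'
from h import *
go(469.5,-56.5,29)
E
```

```text
clock: 9.15
eef_pos: [643.4, -48.3, 114.2]
eef_rot: [3.133, 0.001, 1.507]
wrist_force: [0.6, -0.7, 0.1]
finger_gap: 46.7
finger_force: 0.0
clock: 10.05
eef_pos: [469.9, -57.2, 79.1]
eef_rot: [3.141, 0.0, 1.508]
wrist_force: [-0.1, 0.5, 0.7]
finger_gap: 46.8
finger_force: 0.0
shift cm [ 0.06 -0.05  5.01] roll u 0.01 t 10.05 pos [469.9 -57.2  79.1] gap 46.8
```

```bash
python3 -m creep '[[0,[0.05,0,3],0],[0,[0.05,0,4.4],0],[0,[0.05,0,5],0],[0,[0.05,0,5],0],[-1,[0.05,0,5],0],[-1,[0.05,0,5],0],[-1,[0.05,0,5],0],[-1,[0.05,0,5],0],[-1,[0.05,0,5],0],[-1,[0.05,0,1],0],[-1,[0.05,0,-3],0],[-1,[0.05,0,-3],0]]' 20
python3 -m creep '[[-1,[-1.5,4,0],0],[-1,[-3,8,0],0],[-1,[-4.5,12,0],0],[-1,[-5.5,16,0],0],[-1,[-5.5,17,0],0],[-1,[-5.5,17,0],0],[-1,[-5.5,17,0],0],[-1,[-5.5,17,0],0]]' 20
python3 - <<'E'
from h import *
go(636.3,-122.4,42.5)
E
```

```text
clock: 11.25
eef_pos: [471.4, -57.0, 112.9]
eef_rot: [3.134, 0.001, 1.507]
wrist_force: [0.3, 1.1, -1.3]
finger_gap: 14.2
finger_force: 20.0
clock: 12.05
eef_pos: [634.7, -122.0, 108.3]
eef_rot: [-3.141, -0.0, 1.508]
wrist_force: [0.1, -0.5, -0.2]
finger_gap: 14.1
finger_force: 20.0
shift cm [-0.03  0.17  6.58] roll u 0.01 t 12.05 pos [ 634.7 -122.   108.3] gap 14.1
```

```bash
python3 -m creep '[[-1,[0,0.15,3],0],[-1,[0,0.15,5],0],[-1,[0,0.15,6],0],[-1,[0,0.15,6.6],0],[-1,[0,0.15,6.6],0],[-1,[0,0.15,6.6],0],[0,[0,0.15,6.6],0],[0,[0,0.15,6.6],0],[0,[0,0.15,6.6],0],[0,[0,0.15,4],0],[0,[0,0.15,0],0],[0,[0,0.15,0],0]]' 20
python3 -m creep '[[0,[0,-4,0],0],[0,[0,-8,0],0],[0,[-2,-12,0],0],[0,[-6,-15,0],0],[0,[-10,-17,0],0],[0,[-14,-18.3,0],0],[0,[-15.5,-18.3,2],0],[0,[-15.5,-18.3,3],0],[0,[-15.5,-18.3,3],0],[0,[-15.5,-18.3,3],0],[0,[-15.5,-18.3,3],0]]' 20
python3 - <<'E'
from h import *
go(444,-265,29)
from cell import manip
cv2.imwrite('pics/s3.png',manip.camera('side')[:,:,::-1])
E
```

```text
clock: 13.25
eef_pos: [639.1, -122.9, 114.2]
eef_rot: [3.133, 0.002, 1.507]
wrist_force: [-0.0, 0.1, 1.2]
finger_gap: 46.8
finger_force: 0.0
clock: 14.35
eef_pos: [445.1, -264.8, 79.1]
eef_rot: [3.141, 0.0, 1.509]
wrist_force: [-0.3, -0.6, -0.1]
finger_gap: 47.3
finger_force: 0.0
shift cm [-0.03 -0.11  5.01] roll u 0.02 t 14.35 pos [ 445.1 -264.8   79.1] gap 47.3
```

View pics/s3.png

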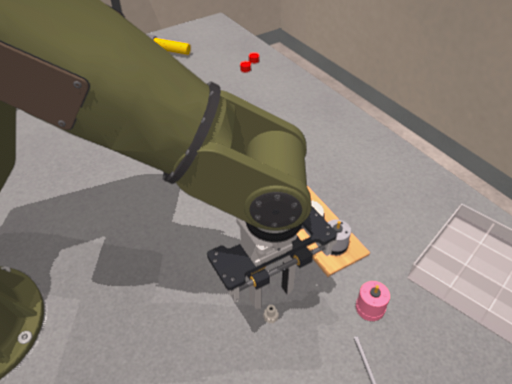

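The arm blocks most of the side view, but gear 26 at (271,312) is between the fingers. I'll grasp it and lift.

```bash
python3 -m creep '[[0,[0,-0.1,3],0],[0,[0,-0.1,4.4],0],[0,[0,-0.1,5],0],[0,[0,-0.1,5],0],[-1,[0,-0.1,5],0],[-1,[0,-0.1,5],0],[-1,[0,-0.1,5],0],[-1,[0,-0.1,5],0],[-1,[0,-0.1,5],0],[-1,[0,-0.1,1],0],[-1,[0,-0.1,-3],0],[-1,[0,-0.1,-3],0]]' 20
python3 -m creep '[[-1,[4,0,0],0],[-1,[8,0,0],0],[-1,[12,0,0],0],[-1,[16,0,0],0],[-1,[20,0,0],0],[-1,[24,2,0],0],[-1,[28,5,0],0],[-1,[32,9,0],0],[-1,[35,13,0],0],[-1,[37,16,0],0],[-1,[37.8,18.2,0],0],[-1,[37.8,18.2,0],0]]' 20
python3 -m creep '[[-1,[0,0,0],0],[-1,[0,0,0],0],[-1,[0,0,0],0]]' 20
python3 - <<'E'
from h import *
go(650.8,101.3,42.5)
E
```

```text
clock: 15.6
eef_pos: [445.3, -266.7, 113.2]
eef_rot: [3.135, 0.004, 1.507]
wrist_force: [0.3, -0.0, 0.2]
finger_gap: 14.3
finger_force: 20.0
clock: 16.8
eef_pos: [650.3, 101.3, 106.7]
eef_rot: [-3.141, 0.0, 1.509]
wrist_force: [-1.1, -0.0, 0.1]
finger_gap: 14.4
finger_force: 20.0
clock: 17.1
eef_pos: [648.5, 99.8, 108.7]
eef_rot: [3.142, 0.0, 1.507]
wrist_force: [0.4, 0.4, -0.2]
finger_gap: 14.2
finger_force: 20.0
shift cm [0.17 0.22 6.62] roll u -0.0 t 17.1 pos [648.5  99.8 108.7] gap 14.2
```

Place it, then retreat far enough to look at the row.

```bash
python3 -m creep '[[-1,[0.1,0.2,3],0],[-1,[0.1,0.2,5],0],[-1,[0.1,0.2,6],0],[-1,[0.1,0.2,6.65],0],[-1,[0.1,0.2,6.65],0],[-1,[0.1,0.2,6.65],0],[0,[0.1,0.2,6.65],0],[0,[0.1,0.2,6.65],0],[0,[0.1,0.2,6.65],0],[0,[0.1,0.2,4],0],[0,[0.1,0.2,0],0],[0,[0.1,0.2,0],0]]' 20
python3 -m creep '[[0,[0,-4,-1],0],[0,[0,-8,-2],0],[0,[0,-12,-4],0],[0,[4,-16,-5],0],[0,[8,-20,-5],0],[0,[12,-24,-5],0],[0,[15,-25,-5],0],[0,[15,-25,-5],0],[0,[15,-25,-5],0],[0,[15,-25,-5],0]]' 20
python3 - <<'E'
from h import *
from cell import manip
a=manip.camera('side')[90:280,180:380,::-1];b=manip.camera('scene')[150:260,170:380,::-1]
cv2.imwrite('pics/s4.png',cv2.resize(a,None,fx=3,fy=3,interpolation=2));cv2.imwrite('pics/c4.png',cv2.resize(b,None,fx=3.5,fy=3.5,interpolation=2))
E
```

```text
clock: 18.3
eef_pos: [653.4, 101.4, 114.3]
eef_rot: [3.133, -0.001, 1.507]
wrist_force: [-0.1, -0.2, 1.0]
finger_gap: 47.1
finger_force: 0.0
clock: 19.3
eef_pos: [411.6, 266.0, 158.3]
eef_rot: [-3.142, 0.0, 1.507]
wrist_force: [0.6, -0.6, 0.3]
finger_gap: 47.0
finger_force: 0.0
```

View pics/s4.png

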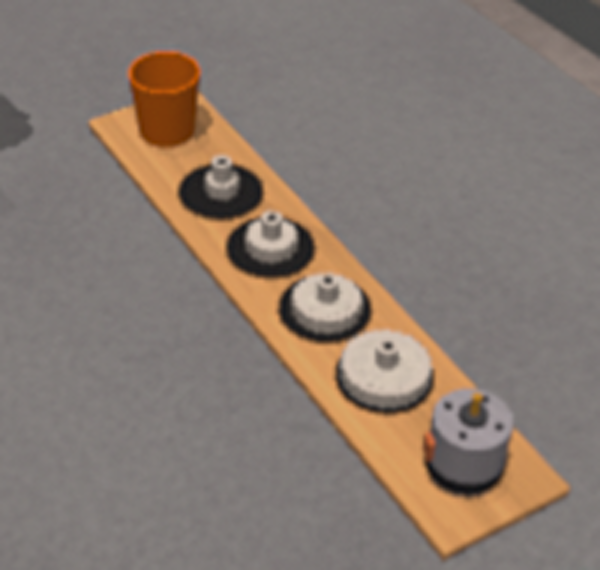

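View pics/c4.png

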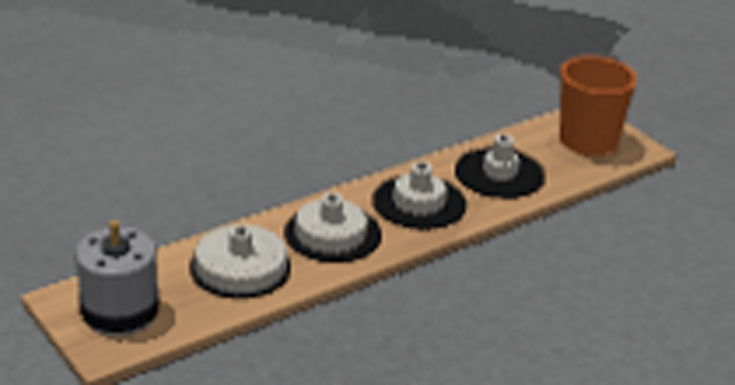

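Both views show all four gears hub up and centred. The side-view bores are at (388,346), (328,282), (271,217) and (222,161) in the crop. I'll check these numerically against the pads as measured by the same camera, then hand in.

```bash
python3 - <<'E'
from h import *
from cell import manip
c=cam(manip.camera_params('side'));ok=True
for b,p in zip([(388,346),(328,282),(271,217),(222,161)],[(635.2,-123.7),(640.1,-49),(644.7,25.5),(649.5,100.3)]):
    e=ray(c,(180+b[0]/3-.3,90+b[1]/3-.3),41)[:2]-p;print(e.round(1));ok&=np.hypot(*e)<7
if ok: print(manip.sign_off())
E
```

```text
[ 0.5 -0.1]
[-1.2 -3.4]
[0.1 0.3]
[ 1.1 -0.4]
the job is handed in; nothing more can be done
None
```

The job is handed in: the four gears lie hub up on the pads in order of size, largest next to the motor, each measured within about 4 mm of its pad's centre, and the motor and cup look undisturbed in the final pictures.

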